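# Brush off its hook and into the tumbler

## Task

Lift the grey brush up and off its hook on the little wooden stand and put it head down into the white tumbler; lower it to the bottom before you let go rather than dropping it in. Leave the tumbler standing where it is and everything else in its place.

Things in the scene. Friction and masses are not known exactly. Their poses are not given: they have to be found in the camera images.
- brush: Hard grey silicone brush, 135 mm long, 60 g, hung on a hook by a slot 20 mm wide, 36 mm high. Origin: on the slot's middle line, 9 mm below its upper edge; z up, y across, x along the hook. Flat loop 30 mm wide (y), 9 mm thick (x), z = +15 to -40 mm, holds the slot (z = +9 to -27); handle 15 x 9 mm to z = -75; rectangular head 34 (y) x 22 mm to z = -120, 9 mm nubs on its -x side.
- brush_foot (a point): Centre of the lower end of the brush head, 120 mm below the brush's origin.
- tumbler: White ceramic tumbler, round, no handle, 90 mm high, 74 mm wide at the foot and 80 mm at the rim, walls 4 mm (mouth 72 mm wide), loose. Origin at the centre of its underside, z up. It trades places with the soap dish and the perfume bottle.
- tumbler_in (a point): Centre of the tumbler's inner floor, 6 mm above its underside.
- stand: Fixed wooden hook stand: base 90 x 290 x 16 mm, board 202 mm high. Origin under the base's centre. Three 8 mm round steel hooks at y = -95, 0, +95 mm point to its -x; bar axis 190 mm high where things hang (x = -50 to -68 mm), then the tip turns up to x = -78, axis 200 mm high. A hung thing must rise 10 to 28 mm (slot play), best 19, then come away to -x by 30 mm or more.
- clipper: Green plastic nail clipper with steel jaws, 108 mm long, 30 mm wide, bystander. Hangs on a hook by its 20 x 36 mm slot; origin 9 mm below the slot's upper edge, z up, x along the hook.
- mirror: White round hand mirror, 143 mm long, disc 68 mm wide, bystander. Hangs on a hook by its 20 x 36 mm slot; origin 9 mm below the slot's upper edge, z up, x along the hook.
- soap_dish: White rectangular soap dish with a bar of soap, 85 x 115 x 26 mm, bystander, loose. Origin at the centre of its underside.
- perfume: Rectangular amber glass perfume bottle with black cap, 34 x 52 mm, 94 mm high, bystander, loose. Origin at the centre of its underside.
- swab_box: Bamboo swab box with a sliding lid, 75 x 100 x 57 mm, bystander, loose. Origin at the centre of its underside.
- jar: Low round green glass cream jar with white lid, 52 mm wide, 45 mm high, bystander, loose. Origin at the centre of its underside.

How it is judged:
By the outcome, as a careful person would: the job done as asked, in the order asked, and still so for the second after the job is handed in, with the robot touching nothing.
It also fails if it takes over 48 s, if anything falls off the work surface, if the arm or the gripper's body presses on something with over 40 N, if the wrist force passes 120 N, or if a joint passes its speed limit or range.

## Robot

A 6-joint arm with a two-finger parallel gripper is mounted at the origin on the work surface. World frame = base frame: x ahead of the robot, y to its left, z up, the work surface at z = 0. Lengths are in m, angles in rad, forces in N, time in s.
With the tool pointing down it reaches from about 0.325 to 0.85 m from the base axis. Payload 4.4 kg.
Tool frame: the origin (TCP) lies between the finger pads; the fingertips stand 14 mm ahead of it and the grasp point (between the pads) lies 5 mm behind it; z points along the fingers, x is the direction in which the jaws open and shut, and the axes are right-handed (so a half turn about z gives the same grasp; the last joint's range is limited). The gripper opens to 94 mm and grips with 3 to 60 N. Pads are 16 mm wide; open, the fingers measure 119 mm over their backs; the gripper's body (75 mm by 177 mm) begins 78 mm behind the grasp point.
Start: joints at [1.192, 0.207, 1.542, -0, 1.393, -0.15], TCP at [0.13, 0.56, 0.219] pointing down, gripper open.
Joint ranges: [-2.73, 2.73], [-0.86, 2.22], [0.23, 2.46], [-1.11, 4.25], [0.08, 2.63], [-2.82, 2.82]. Speed limits (rad/s): [2.79, 2.79, 3.14, 3.14, 3.14, 3.14].

## Interface

Orientations are given as a unit quaternion [w, x, y, z].
In Python, from rig import telemetry, snapshot, get_calibration, close_job, find_in, outline_of, place_of gives the robot as it stands.
- The arm moves only by the tool jog_arm, never from a script. Its argument "moves" is a list of rows, each a list of 7 numbers: the shift along the tool's x, y, z in units of 25 mm (1.0 is 25 mm), then the turn, a rotation vector about the tool's x, y, z in units of 5 degrees (1.0 is 5 degrees), then the opening, from 0 (shut) to 1 (fully open). A call has exactly 10 rows; each row shifts and turns the pose as measured when the row begins, along the tool's axes as they then stand; what a row does not reach is not made up. A row lasts 1/12 s, in which the tool goes at most 41.7 mm and 7.16 degrees, less where a joint would pass 70% of its speed; a pose out of reach is approached as far as the arm can. A call is refused whole if a number of a shift passes 1 or a number of a turn 1, either way. A call with a gripper value outside its range is refused whole. The fingers move at their own pace and stop on an object; "force" is the grip in N (left out, the last holds). Time passes only in rows, so rows that do not move let the fingers close, or fill a call up. It gives the time, the measured TCP pose, the force and the opening at its end, in the units of the state.
- telemetry.observe(): the state, without advancing time (a new reading comes with each control period).
- snapshot(name): name is "scene" or "side" or "wrist"; returns the picture (384x512x3 uint8, red, green, blue); there is no depth.
- get_calibration(name): a dict with "mtx" (3x3 intrinsics, pixels), "eye" and "rotation" of the camera in the world. Camera axes: x right, y up, looking along -z (the intrinsics and any distortion apply to the point x, -y, -z); pixel columns grow to the right and rows downward; lengths in m; the calibration is good to about 2 mm. A picture is of the moment at which its call begins: read the wrist's pose just before it. get_calibration takes no time and is no camera call; for the wrist camera it gives the pose at the moment of the call.
- close_job(): hands the job in, once; it reports no verdict.
Trained networks look in the newest picture that a camera, given by its name, has taken for a name from the list of things; names that differ only in an ending like _2 or _b are one class to them, and where a whole thing is asked for, a point or a joint stands for the part that bears it (a point fixed in the world has none). Each returns a list of dicts, best first, with "score" (0 to 1); they miss things now and then, are a little off and sometimes report something else, mostly with a low value. They report only what shows in the picture. A call takes as long as a camera call.
- find_in(camera, thing): "point" ([x, y, z] in m, in world coordinates, good to about 4 mm: the middle of the surface that is visible of it).
- outline_of(camera, thing): "region" (384x512 bool, what is visible of it).
- place_of(camera, thing): "point" ([x, y, z] in m, in world coordinates, good to about 4 mm: a listed point, or the origin of a listed thing).
The state is a dict: "time_s": time; "joints": joint angles; "joint_velocities": joint speeds; "joint_torque": joint torques, N m; "tool_pos": TCP position; "eef_rot": TCP orientation; "ft_force": force on the tool from outside, world axes, zero at the start; "moment": the same for the moment, N m; "opening": opening from 0.0 (shut) to 1.0 (fully open).
Only numpy, scipy, OpenCV 4.12 (cv2) and the standard library are available. Lean on these libraries where they do the work, as an engineer would, in place of code of your own. Each camera call takes 0.05 s, during which the arm holds its last target. There are 200 camera calls.

## Working session

There is one attempt and no reset: what is moved stays moved. The work goes in short steps, Python scripts to look and compute and a tool call to move; the robot and the scene stay as the last step left them, time stands still between calls to the robot, and variables do not carry over. Pictures are saved under pics/ and viewed, about 8 in all and at most 12, crops included, and the job is handed in when it is done.

Besides the shell and the picture viewer there is one more tool, called after "Request:" by a JSON object that holds its "op" and its "data". jog_arm: Moves the arm, as the interface text tells. Its arguments: {"type":"object","properties":{"moves":{"type":"array","items":{"type":"array","items":{"type":"number"}}},"force":{"type":"number"}},"required":["moves"]}

```bash
mkdir -p pics
cat > h.py <<'E'
import numpy as np, cv2
from rig import *
def save(n,f):
    im=snapshot(n); cv2.imwrite('pics/'+f,im[:,:,::-1]); return im
E
python3 - <<'E'
from h import *
a=save('scene','a.png');b=save('side','b.png')
cv2.imwrite('pics/ab.png',cv2.resize(np.hstack([a,b])[:,:,::-1],(800,300)))
print(telemetry.observe())
for c in('scene','side'):
    k=get_calibration(c);print(c,k['eye'])
    for t in['brush','brush_foot','tumbler','tumbler_in','stand','clipper','mirror','soap_dish','perfume','swab_box','jar']:
        print(t,[(np.round(d['point'],3),round(d['score'],2)) for d in place_of(c,t)[:2]])
print(telemetry.observe()['time_s'])
E
```

```text
{'time_s': 0.1, 'joints': array([ 1.19151971e+00,  2.07309832e-01,  1.54279947e+00, -1.60209241e-05,
        1.39351475e+00, -1.50501863e-01]), 'joint_velocities': array([-7.40129756e-04, -9.53607603e-04, -1.90419664e-03,  2.12660094e-06,
       -6.76177461e-04,  1.09869611e-04]), 'joint_torque': array([-1.09028719e-03, -3.71866429e+01, -2.82291234e+01,  6.99833455e-02,
        3.12702789e-02, -6.83133294e-05]), 'tool_pos': array([0.13015513, 0.55935443, 0.21842659]), 'eef_rot': array([ 5.11969756e-04,  7.83192294e-01,  6.21778738e-01, -8.77267480e-04]), 'ft_force': array([ 1.03831064,  0.17486469, -0.33614016]), 'moment': array([ 0.01160975, -0.01253618,  0.00343957]), 'opening': 1.0012808879510022}
scene [ 1.76434961 -0.02699828  0.90615132]
brush [(array([0.638, 0.106, 0.184]), 0.52)]
brush_foot [(array([0.641, 0.104, 0.066]), 0.73), (array([ 0.507, -0.349,  0.   ]), 0.3)]
tumbler [(array([ 0.508, -0.35 , -0.001]), 0.97), (array([0.644, 0.106, 0.067]), 0.51)]
tumbler_in [(array([ 0.511, -0.351,  0.008]), 0.55)]
stand [(array([ 0.641,  0.443, -0.004]), 0.5)]
clipper [(array([0.454,
[... 260 characters left out ...]

jar [(array([ 0.644,  0.444, -0.003]), 0.83)]
side [ 0.16089968 -0.56137745  0.7418485 ]
brush [(array([0.636, 0.106, 0.179]), 0.79)]
brush_foot [(array([0.64 , 0.106, 0.064]), 0.96)]
tumbler [(array([ 0.507, -0.349, -0.002]), 0.77)]
tumbler_in [(array([ 0.51 , -0.345,  0.006]), 0.76)]
stand [(array([0.534, 0.148, 0.001]), 0.66), (array([0.635, 0.106, 0.182]), 0.54)]
clipper [(array([0.453, 0.068, 0.187]), 0.5)]
mirror [(array([0.544, 0.094, 0.186]), 0.95), (array([0.639, 0.107, 0.065]), 0.67)]
soap_dish [(array([ 0.604, -0.178, -0.001]), 0.75)]
perfume [(array([ 0.468, -0.163, -0.002]), 0.76)]
swab_box [(array([ 0.389,  0.441, -0.003]), 0.67)]
jar [(array([0.645, 0.452, 0.   ]), 0.67)]
1.2
```

View pics/a.png

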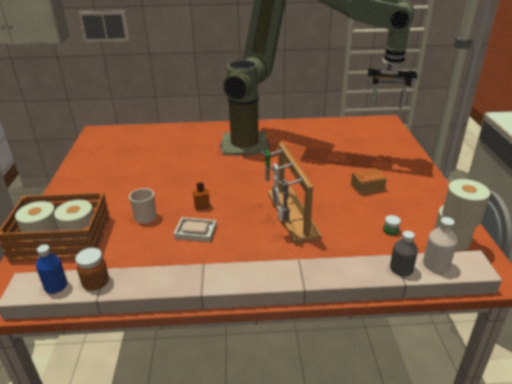

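View pics/b.png

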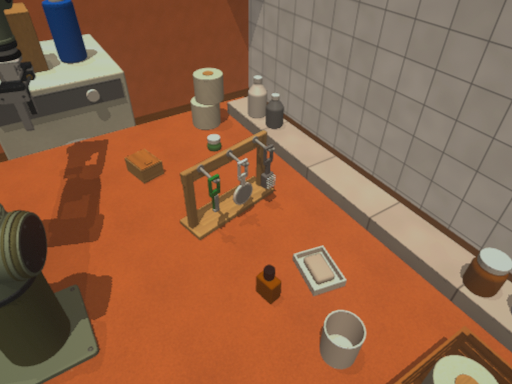

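The scene view shows the stand at about (290,195) px, with the brush on the hook nearest the camera (about (283,205)), and the tumbler at (144,206). In the side view the brush is at (268,165) on the far hook and the tumbler at (342,340). The network positions agree with this: brush about (0.637, 0.106, 0.182), tumbler (0.509, -0.349), hook line at 12°.

```bash
cat >> h.py <<'E'
from scipy.spatial.transform import Rotation as R
def pose():
    s=telemetry.observe();q=s['eef_rot'];return s['tool_pos'],R.from_quat([q[1],q[2],q[3],q[0]]),s
def down(yawdeg): # tool x at yaw, z down
    return R.from_euler('z',yawdeg,degrees=True)*R.from_euler('x',180,degrees=True)
def plan(p,yaw,n=10,mx=25.):
    x,r,s=pose();T=down(yaw);p=np.array(p,float)
    print('t',round(s['time_s'],2),'pos',x.round(4),'yaw',round(np.degrees(np.arctan2(*r.as_matrix()[[1,0],0])),1),'F',s['ft_force'].round(1),'op',round(s['opening'],3))
    for i in range(n):
        d=r.inv().apply(p-x)*1000;w=np.degrees((r.inv()*T).as_rotvec())
        u=d/max(1,np.abs(d).max()/mx,np.linalg.norm(d)/40);v=w/max(1,np.abs(w).max()/5)
        print(np.round(u/25,2),np.round(v/5,2));x=x+r.apply(u/1000);r=r*R.from_rotvec(np.radians(v))
    print('left',np.round((p-x)*1000,1))
E
python3 - <<'E'
from h import *
plan([.25,.42,.285],12,10)
plan([.637,.106,.285],12,20)
E
```

```text
t 1.2 pos [0.1304 0.56   0.2194] yaw 76.9 F [0.5 0.1 0.4] op 1.001
[-0.74  1.   -0.44] [-0.  0.  1.]
[-0.61  1.   -0.42] [-0.  0.  1.]
[-0.5  1.  -0.4] [-0.  0.  1.]
[-0.39  1.   -0.38] [-0.  0.  1.]
[-0.29  1.   -0.37] [-0.  0.  1.]
[-0.2   1.   -0.36] [-0.  0.  1.]
[-0.08  0.69 -0.25] [-0.  0.  1.]
[0. 0. 0.] [-0.  0.  1.]
[0. 0. 0.] [-0.  0.  1.]
[0. 0. 0.] [-0.  0.  1.]
left [0. 0. 0.]
t 1.2 pos [0.1304 0.56   0.2194] yaw 76.9 F [0.5 0.1 0.4] op 1.001
[-0.55  1.   -0.11] [-0.  0.  1.]
[-0.44  1.   -0.11] [-0.  0.  1.]
[-0.34  1.   -0.1 ] [-0.  0.  1.]
[-0.24  1.   -0.1 ] [-0.  0.  1.]
[-0.15  1.   -0.1 ] [-0.  0.  1.]
[-0.07  1.   -0.1 ] [-0.  0.  1.]
[ 0.02  1.   -0.1 ] [-0.  0.  1.]
[ 0.11  1.   -0.1 ] [-0.  0.  1.]
[ 0.2  1.  -0.1] [-0.  0.  1.]
[ 0.29  1.   -0.1 ] [-0.  0.  1.]
[ 0.39  1.   -0.1 ] [-0.  0.  1.]
[ 0.49  1.   -0.11] [-0.  0.  1.]
[ 0.61  1.   -0.11] [-0.    0.    0.98]
[ 0.73  1.   -0.12] [ 0. -0. -0.]
[ 0.73  1.   -0.12] [ 0. -0. -0.]
[ 0.73  1.   -0.12] [0. 0. 0.]
[ 0.73  1.   -0.12] [0. 0. 0.]
[ 0.73  1.   -0.12] [0. 0. 0.]
[ 0.73  1.   -0.12] [0. 0. 0.]
[ 0.73  1.   -0.12] [0. 0. 0.]
left [ 89.1 -79.9  11.5]
```

Request:
{"op": "jog_arm", "data": {"moves": [[-0.5,1,-0.5,0,0,1,1],[-0.4,1,-0.5,0,0,1,1],[-0.3,1,-0.5,0,0,1,1],[-0.2,1,-0.4,0,0,1,1],[-0.1,1,-0.4,0,0,1,1],[0,1,-0.3,0,0,1,1],[0.1,1,0,0,0,1,0.8],[0.1,1,0,0,0,1,0.7],[0.2,1,0,0,0,1,0.6],[0.3,1,0,0,0,1,0.6]], "force": 20}}

```text
time_s: 2.03
tool_pos: [0.3307, 0.3875, 0.2877]
eef_rot: [-0.001, 0.976, 0.218, 0.001]
ft_force: [-0.1, 0.6, -0.5]
opening: 0.755
```

Run:
```python
from h import *
plan([.637,.106,.285],12,20)
```

```text
t 2.03 pos [0.3307 0.3875 0.2877] yaw 25.1 F [-0.1  0.6 -0.5] op 0.755
[0.41 1.   0.01] [-0.   -0.01  1.  ]
[0.52 1.   0.01] [-0.   -0.01  1.  ]
[0.63 1.   0.01] [-0.   -0.    0.62]
[0.71 1.   0.01] [0. 0. 0.]
[0.71 1.   0.01] [ 0. -0. -0.]
[0.71 1.   0.01] [0. 0. 0.]
[0.71 1.   0.01] [0. 0. 0.]
[0.71 1.   0.01] [0. 0. 0.]
[0.71 1.   0.01] [0. 0. 0.]
[0.71 1.   0.01] [0. 0. 0.]
[0.71 1.   0.01] [0. 0. 0.]
[0.71 1.   0.01] [0. 0. 0.]
[0.71 1.   0.01] [0. 0. 0.]
[0.57 0.8  0.01] [0. 0. 0.]
[0. 0. 0.] [0. 0. 0.]
[0. 0. 0.] [0. 0. 0.]
[0. 0. 0.] [0. 0. 0.]
[0. 0. 0.] [0. 0. 0.]
[0. 0. 0.] [0. 0. 0.]
[0. 0. 0.] [0. 0. 0.]
left [0. 0. 0.]
```

Request:
{"op": "jog_arm", "data": {"moves": [[0.4,1,0,0,0,1,0.6],[0.5,1,0,0,0,1,0.6],[0.6,1,0,0,0,0.6,0.6],[0.7,1,0,0,0,0,0.6],[0.7,1,0,0,0,0,0.6],[0.7,1,0,0,0,0,0.6],[0.7,1,0,0,0,0,0.6],[0.7,1,0,0,0,0,0.6],[0.7,0.9,0,0,0,0,0.6],[0.7,0.9,0,0,0,0,0.6]]}}

```text
time_s: 2.87
tool_pos: [0.5537, 0.1756, 0.2898]
eef_rot: [-0.002, 0.995, 0.098, 0.003]
ft_force: [0.4, 0.2, -0.1]
opening: 0.597
```

Run:
```python
from h import *
plan([.637,.106,.285],12,6)
```

```text
t 2.87 pos [0.5537 0.1756 0.2898] yaw 11.3 F [ 0.4  0.2 -0.1] op 0.597
[0.8  1.   0.06] [-0.03 -0.07 -0.14]
[0.78 1.   0.06] [0. 0. 0.]
[0.78 1.   0.06] [ 0. -0. -0.]
[0.32 0.41 0.02] [0. 0. 0.]
[0. 0. 0.] [0. 0. 0.]
[0. 0. 0.] [0. 0. 0.]
left [0. 0. 0.]
```

Request:
{"op": "jog_arm", "data": {"moves": [[0.8,1,0.1,0,0,-0.1,0.6],[0.8,1,0.1,0,0,0,0.6],[0.8,1,0,0,0,0,0.6],[0.3,0.4,0,0,0,0,0.6],[0,0,0,0,0,0,0.6],[0,0,0,0,0,0,0.6],[0,0,0,0,0,0,0.6],[0,0,0,0,0,0,0.6],[0,0,0,0,0,0,0.6],[0,0,0,0,0,0,0.6]]}}

```text
time_s: 3.7
tool_pos: [0.64, 0.1016, 0.2839]
eef_rot: [-0.003, 0.995, 0.102, 0.002]
ft_force: [0.4, -0.8, -0.5]
opening: 0.601
```

Run:
```python
from h import *
plan([.637,.106,.285],12,3)
im=save('wrist','w1.png')
k=get_calibration('wrist');print(k['eye'].round(3))
for c in('wrist','side','scene'):
    if c!='wrist': snapshot(c)
    for t in['brush','brush_foot','mirror','clipper','stand']:
        print(c,t,[(np.round(d['point'],4),round(d['score'],2)) for d in place_of(c,t)[:2]])
```

```text
t 3.7 pos [0.64   0.1016 0.2839] yaw 11.7 F [ 0.4 -0.8 -0.5] op 0.601
[-0.08 -0.2  -0.04] [-0.05 -0.05 -0.07]
[0. 0. 0.] [0. 0. 0.]
[0. 0. 0.] [ 0. -0. -0.]
left [0. 0. 0.]
[0.625 0.172 0.45 ]
wrist brush [(array([0.6345, 0.105 , 0.1816]), 0.82)]
wrist brush_foot [(array([0.6407, 0.1021, 0.0656]), 0.7)]
wrist mirror [(array([0.5452, 0.0907, 0.19  ]), 0.77)]
wrist clipper [(array([0.4526, 0.067 , 0.1867]), 0.92)]
wrist stand [(array([ 5.313e-01,  1.454e-01, -3.000e-04]), 0.6)]
side brush [(array([0.6364, 0.1075, 0.1816]), 0.78)]
side brush_foot [(array([0.6374, 0.1081, 0.0654]), 0.84)]
side mirror [(array([0.5427, 0.0929, 0.1848]), 0.92)]
side clipper [(array([0.4477, 0.0665, 0.183 ]), 0.86)]
side stand [(array([0.5331, 0.1468, 0.0015]), 0.78)]
scene brush [(array([0.6416, 0.1102, 0.1826]), 0.74)]
scene brush_foot [(array([0.6399, 0.1073, 0.0655]), 0.57)]
scene mirror [(array([0.5468, 0.0882, 0.1868]), 0.49)]
scene clipper [(array([0.455 , 0.067 , 0.1864]), 0.51), (array([ 6.070e-01, -1.802e-01, -1.000e-04]), 0.48)]
scene stand [(array([0.5338, 0.1443, 0.0036]), 0.55)]
```

View pics/w1.png

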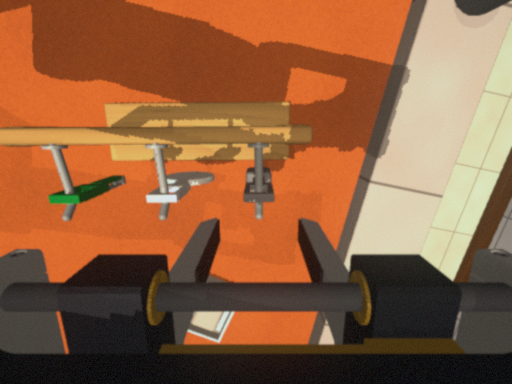

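The wrist view shows the brush loop at about (259,190) px on the right-hand hook. The board edge runs nearly along the image row, so the tool yaw matches the stand. I'll back-project the loop top as a check.

Run:
```python
from h import *
k=get_calibration('wrist');print({a:np.shape(b) for a,b in k.items()})
M=np.array(k['mtx']);Rm=np.array(k['rotation'])
if Rm.shape!=(3,3): Rm=R.from_quat(np.roll(Rm,-1)).as_matrix()
def bp(u,v,z):
    c=np.linalg.inv(M)@[u,v,1];d=Rm@[c[0],-c[1],-c[2]];return (k['eye']+d*(z-k['eye'][2])/d[2]).round(4)
def pj(p):
    c=Rm.T@(np.array(p)-k['eye']);q=M@[c[0],-c[1],-c[2]];return (q[:2]/q[2]).round(1)
for u,v in((245,194),(274,194),(259,190),(259,201)):print(u,v,bp(u,v,.2))
print('hook tip',bp(259,214,.202),'board',bp(20,135,.202),bp(300,133,.202))
n=np.array([.21,-.978,0]);y=np.array([.978,.21,0])
for c in ([.638,.107,0],):
  for s in(-.0045,.0045):
    for t in(-.015,.015): print(pj(np.array(c)+n*s+y*t+[0,0,.2]))
im=cv2.imread('pics/w1.png')[110:230,190:330];cv2.imwrite('pics/w1c.png',cv2.resize(im,None,fx=5,fy=5,interpolation=cv2.INTER_CUBIC))
```

```text
{'mtx': (3, 3), 'eye': (3,), 'rotation': (4,)}
245 194 [0.6266 0.1055 0.2   ]
274 194 [0.6542 0.1111 0.2   ]
259 190 [0.6391 0.1121 0.2   ]
259 201 [0.6413 0.1013 0.2   ]
hook tip [0.6439 0.0888 0.202 ] board [0.4157 0.1196 0.202 ] [0.6649 0.1724 0.202 ]
[241.3 190.5]
[272.3 190.1]
[241.5 199.4]
[272.2 199.1]
```

View pics/w1c.png

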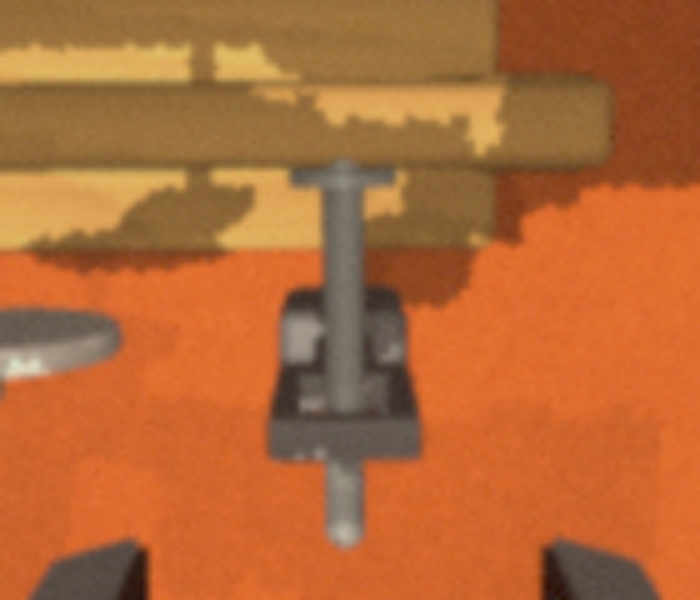

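The crop shows the loop's top face at u 244–274, v 194–202, which gives about (0.640, 0.1045). That agrees with the networks. I'll descend to a TCP z of about 0.172.

Run:
```python
from h import *
plan([.6395,.1052,.172],12,7)
```

```text
t 4.6 pos [0.6408 0.1003 0.2835] yaw 11.6 F [0.6 0.8 0.5] op 0.598
[-0.01 -0.04  1.  ] [-0.05 -0.04 -0.09]
[-0.   -0.05  1.  ] [ 0. -0. -0.]
[-0.   -0.05  1.  ] [0. 0. 0.]
[-0.   -0.05  1.  ] [0. 0. 0.]
[-0.   -0.02  0.46] [0. 0. 0.]
[0. 0. 0.] [0. 0. 0.]
[0. 0. 0.] [0. 0. 0.]
left [0. 0. 0.]
```

Request:
{"op": "jog_arm", "data": {"moves": [[0,-0.2,0.6,0,0,-0.1,0.6],[0,0,0.6,0,0,0,0.6],[0,0,0.6,0,0,0,0.6],[0,0,0.6,0,0,0,0.6],[0,0,0.6,0,0,0,0.6],[0,0,0.6,0,0,0,0.6],[0,0,0.5,0,0,0,0.6],[0,0,0.3,0,0,0,0.6],[0,0,0,0,0,0,0.6],[0,0,0,0,0,0,0.6]]}}

```text
time_s: 5.43
tool_pos: [0.6424, 0.106, 0.1713]
eef_rot: [-0.002, 0.994, 0.105, 0.005]
ft_force: [0.4, 0.4, 0.2]
opening: 0.604
```

Run:
```python
from h import *
plan([.6395,.1052,.172],12,2)
im=save('wrist','w2.png')
s=snapshot('side')
cv2.imwrite('pics/w2c.png',np.hstack([cv2.resize(im[150:350,180:340],None,fx=2.5,fy=2.5),cv2.resize(s[100:240,180:320],(400,500))])[:,:,::-1])
```

```text
t 5.43 pos [0.6424 0.106  0.1713] yaw 12.1 F [0.4 0.4 0.2] op 0.604
[-0.12  0.01 -0.03] [-0.04 -0.11  0.02]
[0. 0. 0.] [0. 0. 0.]
left [0. 0. 0.]
```

View pics/w2c.png

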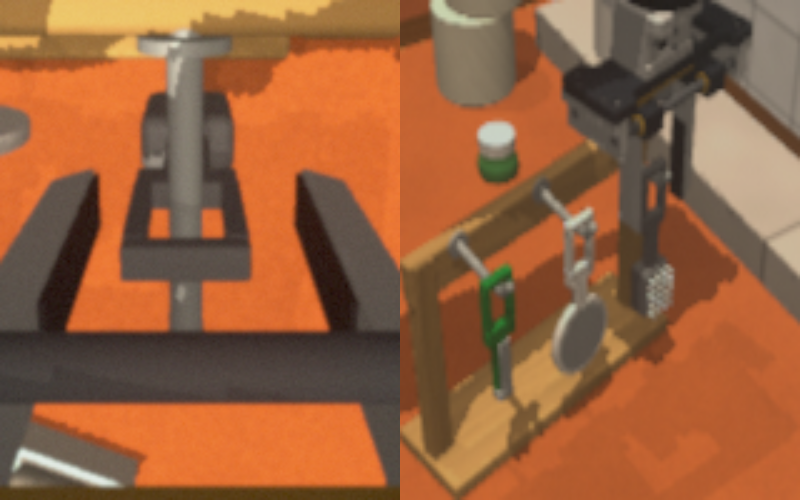

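Run:
```python
from h import *
k=get_calibration('wrist');M=k['mtx'];Rm=R.from_quat(np.roll(k['rotation'],-1)).as_matrix()
def bp(u,v,z):
    c=np.linalg.inv(M)@[u,v,1];d=Rm@[c[0],-c[1],-c[2]];return k['eye']+d*(z-k['eye'][2])/d[2]
x,r,s=pose()
for u,v,z in((180+186/2.5,150+241/2.5,.2),(180+186/2.5,150+278/2.5,.2),(180+98/2.5,150+173/2.5,.157),(180+297/2.5,150+173/2.5,.157)):
    p=bp(u,v,z);print(p.round(4),'tool frame mm',(r.inv().apply(p-x)*1000).round(1))
```

```text
[0.6389 0.1111 0.2   ] tool frame mm [ -2.5  -5.8 -28.1]
[0.6408 0.102  0.2   ] tool frame mm [ -2.5   3.4 -28.1]
[0.6137 0.1066 0.157 ] tool frame mm [-28.5  -6.6  14.7]
[0.67   0.1184 0.157 ] tool frame mm [29.  -6.4 15.3]
```

Request:
{"op": "jog_arm", "data": {"moves": [[-0.1,-0.05,0,0,-0.1,0,0.6],[0,0,0,0,0,0,0.6],[0,0,0,0,0,0,0.2],[0,0,0,0,0,0,0.1],[0,0,0,0,0,0,0.1],[0,0,0,0,0,0,0.1],[0,0,0,0,0,0,0.1],[0,0,0,0,0,0,0.1],[0,0,0,0,0,0,0.1],[0,0,0,0,0,0,0.1]], "force": 20}}

```text
time_s: 6.37
tool_pos: [0.6425, 0.1069, 0.1769]
eef_rot: [-0.001, 0.994, 0.105, 0.005]
ft_force: [1.0, -0.4, 0.0]
opening: 0.317
```

Run:
```python
from h import *
plan([.6395,.1052,.1959],12,2)
for c in('side','scene','wrist'):
    snapshot(c)
    for t in['brush','brush_foot']:print(c,t,[(np.round(d['point'],4),round(d['score'],2)) for d in place_of(c,t)[:1]])
print(pose()[0],pose()[2]['ft_force'])
```

```text
t 6.37 pos [0.6425 0.1069 0.1769] yaw 12.1 F [ 1.  -0.4  0. ] op 0.317
[-0.13  0.04 -0.76] [-0.02 -0.11  0.02]
[0. 0. 0.] [0. 0. 0.]
left [0. 0. 0.]
side brush [(array([0.638 , 0.1078, 0.1828]), 0.67)]
side brush_foot [(array([0.6434, 0.1071, 0.0622]), 0.83)]
scene brush [(array([0.6403, 0.1102, 0.1845]), 0.51)]
scene brush_foot [(array([ 0.3859,  0.4415, -0.0012]), 0.27)]
wrist brush [(array([0.6339, 0.1034, 0.1826]), 0.76)]
wrist brush_foot [(array([0.6433, 0.1054, 0.0653]), 0.73)]
[0.642555   0.10696035 0.17688949] [ 0.27780217 -0.07140272  0.1090322 ]
```

Request:
{"op": "jog_arm", "data": {"moves": [[0,0,-0.2,0,0,0,0.1],[0,0,-0.2,0,0,0,0.1],[0,0,-0.2,0,0,0,0.1],[0,0,-0.15,0,0,0,0.1],[0,0,0,0,0,0,0.1],[0,0,0,0,0,0,0.1],[0,0,0,0,0,0,0.1],[0,0,0,0,0,0,0.1],[0,0,0,0,0,0,0.1],[0,0,0,0,0,0,0.1]]}}

```text
time_s: 7.65
tool_pos: [0.6423, 0.1068, 0.1979]
eef_rot: [-0.001, 0.994, 0.105, 0.005]
ft_force: [-0.5, -0.5, 0.1]
opening: 0.317
```

Run:
```python
from h import *
plan([.6425+.21*.05,.1069-.978*.05,.1959],12,3)
for c in('side','wrist'):
    snapshot(c)
    for t in['brush','brush_foot']:print(c,t,[(np.round(d['point'],4),round(d['score'],2)) for d in place_of(c,t)[:1]])
```

```text
t 7.65 pos [0.6423 0.1068 0.1979] yaw 12.1 F [-0.5 -0.5  0.1] op 0.317
[0.   1.   0.04] [-0.02 -0.11  0.02]
[0.01 1.   0.04] [-0.  0.  0.]
[ 0. -0. -0.] [0. 0. 0.]
left [0. 0. 0.]
side brush [(array([0.6412, 0.106 , 0.2039]), 0.81)]
side brush_foot [(array([0.6429, 0.1069, 0.0869]), 0.85)]
wrist brush []
wrist brush_foot [(array([0.6443, 0.1047, 0.0842]), 0.57)]
```

Request:
{"op": "jog_arm", "data": {"moves": [[0,0.2,0.05,0,0,0,0.1],[0,0.3,0,0,0,0,0.1],[0,0.3,0,0,0,0,0.1],[0,0.3,0,0,0,0,0.1],[0,0.3,0,0,0,0,0.1],[0,0.3,0,0,0,0,0.1],[0,0.3,0,0,0,0,0.1],[0,0.3,0,0,0,0,0.1],[0,0.3,0,0,0,0,0.1],[0,0,0,0,0,0,0.1]]}}

```text
time_s: 8.78
tool_pos: [0.6577, 0.0346, 0.1964]
eef_rot: [-0.001, 0.995, 0.104, 0.005]
ft_force: [0.0, 0.6, -0.8]
opening: 0.318
```

Run:
```python
from h import *
plan([.53,-.34,.26],12,16)
s=save('side','s2.png')
for t in['brush','brush_foot','mirror','clipper','tumbler']:print(t,[(np.round(d['point'],4),round(d['score'],2)) for d in place_of('side',t)[:1]])
```

```text
t 8.78 pos [0.6577 0.0346 0.1964] yaw 12.0 F [ 0.   0.6 -0.8] op 0.318
[-0.59  1.   -0.19] [-0.   -0.11 -0.  ]
[-0.6   1.   -0.19] [0. 0. 0.]
[-0.6   1.   -0.19] [ 0. -0. -0.]
[-0.6   1.   -0.19] [0. 0. 0.]
[-0.6   1.   -0.19] [0. 0. 0.]
[-0.6   1.   -0.19] [0. 0. 0.]
[-0.6   1.   -0.19] [0. 0. 0.]
[-0.6   1.   -0.19] [0. 0. 0.]
[-0.6   1.   -0.19] [0. 0. 0.]
[-0.6   1.   -0.19] [0. 0. 0.]
[-0.6   1.   -0.19] [0. 0. 0.]
[-0.6   1.   -0.19] [0. 0. 0.]
[-0.6   1.   -0.19] [0. 0. 0.]
[-0.36  0.6  -0.11] [0. 0. 0.]
[0. 0. 0.] [0. 0. 0.]
[0. 0. 0.] [0. 0. 0.]
left [0. 0. 0.]
brush [(array([0.6526, 0.0357, 0.2007]), 0.66)]
brush_foot [(array([0.6563, 0.0338, 0.0824]), 0.78)]
mirror [(array([0.5436, 0.0921, 0.1832]), 0.64)]
clipper [(array([0.4509, 0.0666, 0.184 ]), 0.85)]
tumbler [(array([ 0.5102, -0.3507, -0.0011]), 0.67)]
```

Request:
{"op": "jog_arm", "data": {"moves": [[0,0.3,-0.6,0,0,0,0.1],[-0.2,0.6,-0.7,0,0,0,0.1],[-0.5,0.8,-0.6,0,0,0,0.1],[-0.6,0.9,-0.4,0,0,0,0.1],[-0.6,0.9,-0.2,0,0,0,0.1],[-0.6,0.9,0,0,0,0,0.1],[-0.6,0.9,0,0,0,0,0.1],[-0.6,0.9,0,0,0,0,0.1],[-0.6,0.9,0,0,0,0,0.1],[-0.6,0.9,0,0,0,0,0.1]]}}

```text
time_s: 9.92
tool_pos: [0.5792, -0.1815, 0.2605]
eef_rot: [-0.002, 0.993, 0.116, 0.006]
ft_force: [0.0, 0.1, -1.0]
opening: 0.318
```

Run:
```python
from h import *
plan([.509,-.349,.262],12,10,20)
```

```text
t 9.92 pos [ 0.5792 -0.1815  0.2605] yaw 13.3 F [ 0.   0.1 -1. ] op 0.318
[-0.58  0.8  -0.02] [-0.03 -0.13  0.26]
[-0.56  0.8  -0.01] [-0.  0. -0.]
[-0.56  0.8  -0.01] [ 0. -0. -0.]
[-0.56  0.8  -0.01] [0. 0. 0.]
[-0.56  0.8  -0.01] [0. 0. 0.]
[-0.56  0.8  -0.01] [0. 0. 0.]
[-0.56  0.8  -0.01] [0. 0. 0.]
[-0.25  0.36 -0.  ] [0. 0. 0.]
[0. 0. 0.] [0. 0. 0.]
[0. 0. 0.] [0. 0. 0.]
left [0. 0. 0.]
```

Request:
{"op": "jog_arm", "data": {"moves": [[-0.6,0.8,0,0,0,0.1,0.1],[-0.5,0.8,0,0,0,0.1,0.1],[-0.5,0.8,0,0,0,0,0.1],[-0.5,0.8,0,0,0,0,0.1],[-0.5,0.7,0,0,0,0,0.1],[-0.5,0.6,0,0,0,0,0.1],[-0.3,0.4,0,0,0,0,0.1],[0,0,0,0,0,0,0.1],[0,0,0,0,0,0,0.1],[0,0,0,0,0,0,0.1]]}}

```text
time_s: 10.75
tool_pos: [0.5194, -0.3264, 0.2604]
eef_rot: [-0.001, 0.994, 0.107, 0.006]
ft_force: [0.4, 0.6, -0.1]
opening: 0.315
```

Run:
```python
from h import *
plan([.509,-.349,.262],12,2,20)
ims=[]
for c in('scene','side','wrist'):
    ims.append(snapshot(c))
    for t in['brush','brush_foot','tumbler','tumbler_in']:print(c,t,[(np.round(d['point'],4),round(d['score'],2)) for d in place_of(c,t)[:1]])
cv2.imwrite('pics/t1.png',np.hstack([cv2.resize(ims[1][200:384,256:440],(400,400)),cv2.resize(ims[2],(400,400))])[:,:,::-1])
```

```text
t 10.75 pos [ 0.5194 -0.3264  0.2604] yaw 12.3 F [ 0.4  0.6 -0.1] op 0.315
[-0.6   0.8  -0.07] [-0.01 -0.15  0.06]
[0. 0. 0.] [-0.  0.  0.]
left [0. 0. 0.]
scene brush [(array([0.4547, 0.0647, 0.1869]), 0.5)]
scene brush_foot [(array([ 0.5211, -0.3236,  0.1516]), 0.47)]
scene tumbler [(array([ 0.5116, -0.3499, -0.0018]), 0.78)]
scene tumbler_in [(array([ 0.5114, -0.3499,  0.0066]), 0.81)]
side brush [(array([ 0.5166, -0.3265,  0.2654]), 0.7)]
side brush_foot [(array([ 0.5218, -0.3266,  0.1459]), 0.75)]
side tumbler [(array([ 0.5073, -0.3483, -0.0056]), 0.86)]
side tumbler_in [(array([ 0.5096, -0.348 ,  0.0086]), 0.74)]
wrist brush [(array([ 0.5134, -0.3283,  0.2666]), 0.66)]
wrist brush_foot [(array([ 0.5196, -0.3294,  0.1501]), 0.76)]
wrist tumbler [(array([ 0.5084, -0.3516,  0.0006]), 0.76)]
wrist tumbler_in [(array([ 0.5065, -0.3544,  0.0027]), 0.94)]
```

View pics/t1.png

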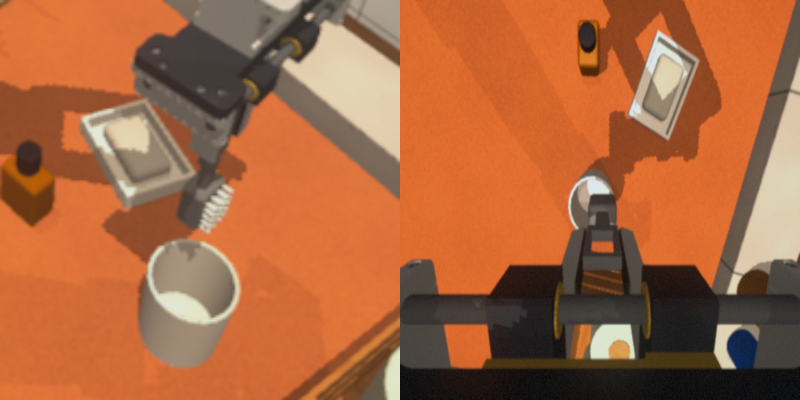

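The left crop (side) shows the brush hanging upright above and short of the tumbler. The mouth centre is at about (190,290) in the crop, and the nubs point towards it. In the wrist view the tumbler is partly hidden by the brush at (590,200). I'll centre the brush, then lower it.

Request:
{"op": "jog_arm", "data": {"moves": [[-0.6,0.6,0,0,-0.1,0,0.1],[-0.1,0.1,0,0,0,0,0.1],[0,0,0,0,0,0,0.1],[0,0,0.2,0,0,0,0.1],[0,0,0.3,0,0,0,0.1],[0,0,0.2,0,0,0,0.1],[0,0,0.2,0,0,0,0.1],[0,0,0,0,0,0,0.1],[0,0,0,0,0,0,0.1],[0,0,0,0,0,0,0.1]]}}

```text
time_s: 12.33
tool_pos: [0.5064, -0.3451, 0.2338]
eef_rot: [-0.002, 0.994, 0.108, 0.002]
ft_force: [0.6, 0.5, -0.8]
opening: 0.319
```

Run:
```python
from h import *
plan([.507,-.346,.125],12,6,20)
ims=[]
for c in('scene','side','wrist'):
    ims.append(snapshot(c))
    for t in['brush_foot','tumbler']:print(c,t,[(np.round(d['point'],4),round(d['score'],2)) for d in place_of(c,t)[:1]])
cv2.imwrite('pics/t2.png',np.hstack([cv2.resize(ims[1][230:384,270:424],(400,400)),cv2.resize(ims[0][150:250,90:190],(400,400))])[:,:,::-1])
```

```text
t 12.33 pos [ 0.5064 -0.3451  0.2338] yaw 12.4 F [ 0.6  0.5 -0.8] op 0.319
[-0.    0.01  0.8 ] [-0.05 -0.05  0.07]
[0.   0.01 0.8 ] [ 0. -0. -0.]
[0.   0.01 0.8 ] [0. 0. 0.]
[0.   0.01 0.8 ] [0. 0. 0.]
[0.   0.01 0.8 ] [0. 0. 0.]
[0.   0.   0.35] [0. 0. 0.]
left [0. 0. 0.]
scene brush_foot [(array([ 0.5108, -0.3472,  0.126 ]), 0.52)]
scene tumbler [(array([ 5.102e-01, -3.506e-01, -3.000e-04]), 0.73)]
side brush_foot [(array([ 0.5041, -0.3453,  0.1224]), 0.84)]
side tumbler [(array([ 0.5093, -0.3477, -0.0034]), 0.83)]
wrist brush_foot [(array([ 0.5079, -0.3487,  0.1264]), 0.75)]
wrist tumbler [(array([ 0.5089, -0.3525, -0.002 ]), 0.93)]
```

View pics/t2.png

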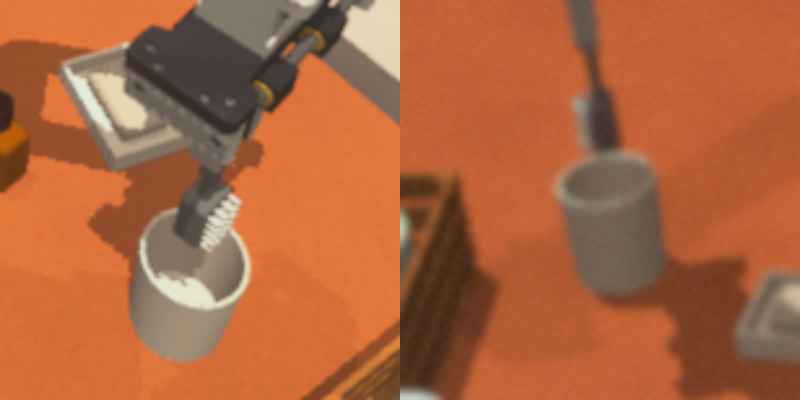

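Both crops show the head just above the mouth and well centred. The foot is at about (0.508, -0.347, 0.125), 109 mm below the TCP, so floor contact should come at a TCP z of about 0.116. I'll lower it.

Request:
{"op": "jog_arm", "data": {"moves": [[0,0,0.4,0,0,0,0.1],[0,0,0.5,0,0,0,0.1],[0,0,0.5,0,0,0,0.1],[0,0,0.5,0,0,0,0.1],[0,0,0.5,0,0,0,0.1],[0,0,0.5,0,0,0,0.1],[0,0,0.4,0,0,0,0.1],[0,0,0.3,0,0,0,0.1],[0,0,0.2,0,0,0,0.1],[0,0,0,0,0,0,0.1]]}}

```text
time_s: 13.62
tool_pos: [0.5047, -0.3435, 0.1266]
eef_rot: [-0.004, 0.994, 0.107, 0.001]
ft_force: [-0.2, -1.2, -1.3]
opening: 0.316
```

Run:
```python
from h import *
plan([.507,-.346,.118],12,3,20)
for c in('scene','side','wrist'):
    snapshot(c)
    for t in['brush','brush_foot','tumbler']:print(c,t,[(np.round(d['point'],4),round(d['score'],2)) for d in place_of(c,t)[:1]])
```

```text
t 13.62 pos [ 0.5047 -0.3435  0.1266] yaw 12.3 F [-0.2 -1.2 -1.3] op 0.316
[0.07 0.12 0.34] [-0.09 -0.02  0.06]
[0. 0. 0.] [ 0.  0. -0.]
[0. 0. 0.] [0. 0. 0.]
left [0. 0. 0.]
scene brush []
scene brush_foot []
scene tumbler [(array([ 0.5096, -0.3477, -0.0021]), 0.95)]
side brush []
side brush_foot [(array([ 0.506 , -0.3454,  0.0138]), 0.7)]
side tumbler [(array([ 0.5067, -0.3484, -0.0018]), 0.97)]
wrist brush [(array([ 0.5019, -0.3473,  0.1375]), 0.96)]
wrist brush_foot [(array([ 0.5067, -0.3462,  0.0169]), 0.72)]
wrist tumbler [(array([ 5.080e-01, -3.495e-01, -4.000e-04]), 0.96)]
```

Request:
{"op": "jog_arm", "data": {"moves": [[0,0.1,0.1,0,0,0,0.1],[0,0,0.1,0,0,0,0.1],[0,0,0.05,0,0,0,0.1],[0,0,0,0,0,0,0.1],[0,0,0,0,0,0,0.1],[0,0,0,0,0,0,0.1],[0,0,0,0,0,0,0.1],[0,0,0,0,0,0,0.1],[0,0,0,0,0,0,0.1],[0,0,0,0,0,0,0.1]]}}

```text
time_s: 15.05
tool_pos: [0.5062, -0.347, 0.1218]
eef_rot: [-0.003, 0.994, 0.107, 0.002]
ft_force: [-0.2, 0.4, 0.1]
opening: 0.318
```

Request:
{"op": "jog_arm", "data": {"moves": [[0,0,0.05,0,0,0,0.1],[0,0,0.05,0,0,0,0.1],[0,0,0.05,0,0,0,0.1],[0,0,0,0,0,0,0.1],[0,0,0,0,0,0,0.1],[0,0,0,0,0,0,0.1],[0,0,0,0,0,0,0.1],[0,0,0,0,0,0,0.1],[0,0,0,0,0,0,0.1],[0,0,0,0,0,0,0.1]]}}

```text
time_s: 15.88
tool_pos: [0.5065, -0.3472, 0.118]
eef_rot: [-0.002, 0.994, 0.107, 0.002]
ft_force: [0.2, 0.4, -0.8]
opening: 0.315
```

Request:
{"op": "jog_arm", "data": {"moves": [[0,0,0.04,0,0,0,0.1],[0,0,0.04,0,0,0,0.1],[0,0,0.04,0,0,0,0.1],[0,0,0,0,0,0,0.1],[0,0,0,0,0,0,0.1],[0,0,0,0,0,0,0.1],[0,0,0,0,0,0,0.1],[0,0,0,0,0,0,0.1],[0,0,0,0,0,0,0.1],[0,0,0,0,0,0,0.1]]}}

```text
time_s: 16.72
tool_pos: [0.5071, -0.3476, 0.1179]
eef_rot: [-0.002, 0.994, 0.107, 0.002]
ft_force: [-0.3, 0.2, 1.2]
opening: 0.319
```

Run:
```python
from h import *
x,r,s=pose();print(x,s['ft_force'],s['joint_torque'].round(2))
for c in('side','wrist'):
    snapshot(c)
    for t in['brush','brush_foot','tumbler']:print(c,t,[(np.round(d['point'],4),round(d['score'],2)) for d in place_of(c,t)[:1]])
print(np.mean([pose()[2]['ft_force'] for _ in range(3)],0))
```

```text
[ 0.50709794 -0.34763068  0.1179368 ] [-0.31636485  0.16446712  1.23832473] [-6.000e-02 -4.143e+01 -2.560e+01  6.000e-02 -1.600e-01 -1.000e-02]
side brush []
side brush_foot [(array([0.5442, 0.0941, 0.1858]), 0.52)]
side tumbler [(array([ 0.5087, -0.3504, -0.0032]), 0.92)]
wrist brush [(array([ 0.5007, -0.3482,  0.1241]), 0.57)]
wrist brush_foot [(array([ 0.5072, -0.3485,  0.0062]), 0.91)]
wrist tumbler [(array([ 0.5091, -0.3486, -0.0008]), 0.68)]
[0.30451971 0.20732774 1.66495346]
```

Request:
{"op": "jog_arm", "data": {"moves": [[0,0,0.06,0,0,0,0.1],[0,0,0.06,0,0,0,0.1],[0,0,0,0,0,0,0.1],[0,0,0,0,0,0,0.1],[0,0,0,0,0,0,0.1],[0,0,0,0,0,0,0.1],[0,0,0,0,0,0,0.1],[0,0,0,0,0,0,0.1],[0,0,0,0,0,0,0.1],[0,0,0,0,0,0,0.1]]}}

```text
time_s: 17.95
tool_pos: [0.5079, -0.3484, 0.1179]
eef_rot: [-0.001, 0.994, 0.107, 0.003]
ft_force: [-0.4, -0.2, 3.3]
opening: 0.316
```

Request:
{"op": "jog_arm", "data": {"moves": [[0,0,0,0,0,0,0.4],[0,0,0,0,0,0,0.5],[0,0,0,0,0,0,0.6],[0,0,0,0,0,0,0.7],[0,0,0,0,0,0,0.8],[0,0,0,0,0,0,0.9],[0,0,0,0,0,0,0.9],[0,0,0,0,0,0,0.9],[0,0,0,0,0,0,0.9],[0,0,0,0,0,0,0.9]]}}

```text
time_s: 18.78
tool_pos: [0.5073, -0.3479, 0.116]
eef_rot: [-0.002, 0.994, 0.107, 0.002]
ft_force: [0.3, -0.3, 0.1]
opening: 0.898
```

Run:
```python
from h import *
x,r,s=pose();print(x,s['ft_force'],s['opening'])
ims=[]
for c in('side','wrist'):
    ims.append(snapshot(c))
    for t in['brush','brush_foot','tumbler']:print(c,t,[(np.round(d['point'],4),round(d['score'],2)) for d in place_of(c,t)[:1]])
cv2.imwrite('pics/r1.png',np.hstack([cv2.resize(ims[0][230:384,270:424],(400,400)),cv2.resize(ims[1][130:384,130:384],(400,400))])[:,:,::-1])
```

```text
[ 0.50727744 -0.34785593  0.11595486] [ 0.26089318 -0.2820737   0.1165402 ] 0.8977497896411556
side brush [(array([0.5474, 0.0957, 0.1846]), 0.32)]
side brush_foot [(array([ 0.5108, -0.3499,  0.0065]), 0.44)]
side tumbler [(array([ 0.5364,  0.1435, -0.0012]), 0.75)]
wrist brush [(array([ 0.5032, -0.3494,  0.1271]), 0.94)]
wrist brush_foot [(array([ 0.5083, -0.3522,  0.0073]), 0.84)]
wrist tumbler [(array([ 0.5112, -0.3527,  0.0015]), 0.88)]
```

View pics/r1.png

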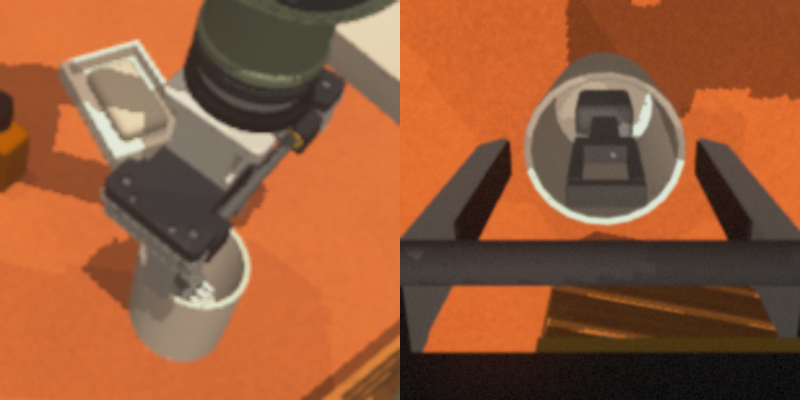

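The wrist crop shows the brush standing free, upright and centred in the tumbler (about (605,150)), with the fingers clear on both sides. I'll raise the arm straight up.

Request:
{"op": "jog_arm", "data": {"moves": [[0,0,-0.2,0,0,0,0.9],[0,0,-0.4,0,0,0,0.9],[0,0,-0.5,0,0,0,0.9],[0,0,-0.6,0,0,0,0.9],[0,0,-0.8,0,0,0,0.9],[0,0,-0.8,0,0,0,0.9],[0,0,-0.8,0,0,0,0.9],[0,0,-0.8,0,0,0,0.9],[0,0,-0.4,0,0,0,0.9],[0,0,0,0,0,0,0.9]]}}

```text
time_s: 20.02
tool_pos: [0.5071, -0.3488, 0.2643]
eef_rot: [0.001, 0.994, 0.107, 0.004]
ft_force: [1.2, -0.4, -0.0]
opening: 0.902
```

Request:
{"op": "jog_arm", "data": {"moves": [[0,-0.6,-0.2,0,0,0,0.9],[0,-0.8,0,0,0,0,0.9],[0,-0.8,0,0,0,0,0.9],[0,-0.8,0,0,0,0,0.9],[0,-0.8,0,0,0,0,0.9],[0,-0.4,0,0,0,0,0.9],[0,0,0,0,0,0,0.9],[0,0,0,0,0,0,0.9],[0,0,0,0,0,0,0.9],[0,0,0,0,0,0,0.9]]}}

```text
time_s: 20.85
tool_pos: [0.4827, -0.2441, 0.2673]
eef_rot: [0.001, 0.994, 0.106, 0.004]
ft_force: [0.1, -0.6, -0.0]
opening: 0.9
```

Run:
```python
from h import *
x,r,s=pose();print(x,s['ft_force'],s['time_s'])
ims=[]
for c in('side','scene'):
    ims.append(snapshot(c))
    for t in['brush','brush_foot','tumbler','mirror','clipper','soap_dish','perfume','swab_box','jar']:print(c,t,[(np.round(d['point'],3),round(d['score'],2)) for d in place_of(c,t)[:1]])
cv2.imwrite('pics/f1.png',np.hstack([cv2.resize(ims[0],(460,345)),cv2.resize(ims[1][130:260,80:210],(340,345))])[:,:,::-1])
```

```text
[ 0.48265985 -0.24409174  0.26725082] [ 0.08492668 -0.61800927 -0.04140672] 20.85
side brush [(array([ 0.504, -0.348,  0.122]), 0.94)]
side brush_foot [(array([ 0.508, -0.349,  0.005]), 0.82)]
side tumbler [(array([ 0.511, -0.35 , -0.001]), 0.86)]
side mirror [(array([0.543, 0.092, 0.185]), 0.76)]
side clipper [(array([0.448, 0.066, 0.185]), 0.69)]
side soap_dish [(array([ 0.504, -0.35 ,  0.124]), 0.24)]
side perfume []
side swab_box [(array([ 0.387,  0.439, -0.003]), 0.93)]
side jar [(array([0.644, 0.451, 0.001]), 0.66)]
scene brush [(array([ 0.506, -0.345,  0.123]), 0.59)]
scene brush_foot []
scene tumbler [(array([ 0.51 , -0.349, -0.003]), 0.72)]
scene mirror [(array([0.545, 0.087, 0.184]), 0.6)]
scene clipper [(array([0.456, 0.068, 0.189]), 0.44)]
scene soap_dish [(array([ 0.606, -0.177, -0.004]), 0.56)]
scene perfume [(array([ 0.465, -0.16 , -0.004]), 0.6)]
scene swab_box [(array([ 0.389,  0.439, -0.   ]), 0.96)]
scene jar [(array([ 0.642,  0.442, -0.004]), 0.6)]
```

View pics/f1.png

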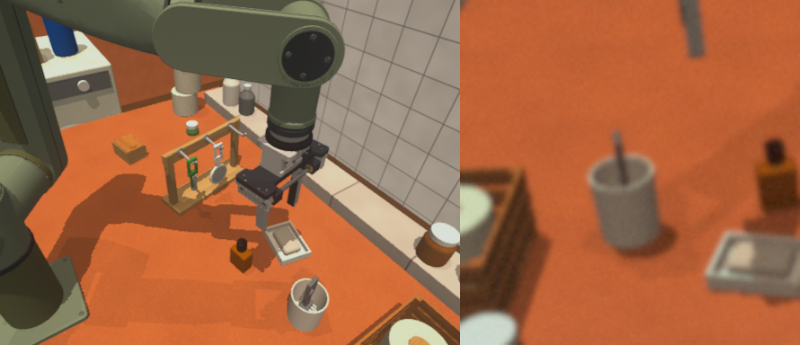

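The brush is standing head down in the upright tumbler, the mirror and clipper still hang on their hooks, and the gripper touches nothing.

```bash
python3 -c "
from rig import *
print(close_job())"
```

```text
the job is handed in; nothing more can be done
None
```

The brush now stands head down in the white tumbler, and I handed the job in at about 21 s of the 48 s allowed. I lifted it about 20 mm off its hook and drew it clear. I lowered it until it touched the tumbler's floor: the tool stopped at z = 0.118 m and the upward force rose to about 3 N. Only then did I open the fingers and back the arm away.

- **Brush:** the last check put its lower end at (0.508, -0.349, 0.005), on the tumbler's floor and near its centre.
- **Tumbler:** it is still upright at (0.510, -0.350), unmoved within measuring error.
- **Other things:** the mirror, clipper, soap dish, perfume, swab box and jar were all within a few millimetres of where they started.
- **Gripper:** it was clear of everything when I handed in.

**Checks that disagreed:** in the last side picture the networks found no perfume bottle and gave a low-score (0.24) soap dish at the brush's position. The scene camera put both in their original places, and both show there in the picture. While the arm blocked the side view, the networks also gave a few wrong positions there, including one for the tumbler at the stand. I ignored these because the wrist camera contradicted them. The tool also drifted up about 5 mm while gripping, with no visible effect on the brush.

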